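Slide the stirrer home into its corner stop

TASK

Push the magnetic stirrer gently along the bench, with the flask standing on it, into the corner of the aluminium stop until it is fully home, flat against both the far bar and the left bar, so that the flask stands in front of the probe. Use the fingers only to push the stirrer: do not lift it, do not touch the flask, which must stay standing on the middle of the plate, and leave everything else on the bench where it is. Finish with the hand clear.

Things in the scene. Friction and masses are not known exactly. Their poses are not given: they have to be found in the camera images.
- dock: L-shaped stop fixed to the bench, made of a far and a left aluminium bar, each 36 mm high and 16 mm thick; open towards the robot and to the right. Origin: on the bench, at the very spot where the stirrer's centre comes when fully home. x points square to the far bar, y square to the left bar, z up; the inner faces are at x = +70 mm and y = +70 mm. Turned by up to 0.2 rad.
- far_bar (a point): middle of the far bar's inner face at its top edge, 36 mm above the bench; the bar runs 108 mm either way from here along the stop's y. Behind it stands a 157 mm high post with an optical probe that looks back over the bar towards the robot.
- left_bar (a point): middle of the left bar's inner face at its top edge, 36 mm above the bench; the bar runs 70 mm either way from here along the stop's x.
- stirrer: magnetic stirrer: dark square box 140 x 140 mm, 50 mm high, upright sides, on top a white round plate (116 mm wide, top 58 mm above the bench) and two 8 mm high knobs at the front corners. 0.6 to 1 kg, loose, slides at 3 to 10 N. Origin: centre of underside; x to its back, y to its left, z up. Starts 30 to 70 mm short of home along the stop's x, 50 to 140 mm along y, turned up to 0.35 rad to the stop.
- flask: small empty conical glass flask standing loose on the middle of the stirrer's plate: 64 mm wide at the foot, narrowing to a 24 mm neck at 72 mm, 104 mm tall, 80 g. Origin: centre of its underside, 58 mm above the bench; z up.
- big_flask: bystander, not to be disturbed: large conical flask, 83 mm wide at the foot, 135 mm tall, empty, to the right of the stirrer and nearer the robot. Origin: centre of its underside.
- beaker: bystander, not to be disturbed: open glass beaker, 68 mm wide, 90 mm tall, left of the corner stop. Origin: centre of its underside.
- vial: bystander, not to be disturbed: small amber jar, 26 mm wide, 55 mm tall, near the front end of the left bar. Origin: centre of its underside.
- reagent_bottle: bystander, not to be disturbed: amber bottle, 62 mm wide, 145 mm tall, far to the right of the stirrer. Origin: centre of its underside.
- petri_dish: bystander, not to be disturbed: flat round dish, 94 mm wide, 16 mm high, left of the corner stop, nearer the robot. Origin: centre of its underside.
- spatula: bystander, not to be disturbed: slim steel laboratory spatula lying on the bench, 150 mm long, 5 mm thick, in front of the petri dish on the robot's side. Origin: its middle, near the bench.
- weight: bystander, not to be disturbed: brass balance weight with a knob, 32 mm wide, 42 mm tall, right of the stirrer. Origin: centre of its underside.
There are look-alikes about, which are no part of the job. Leave any orange or red look-alike of the stirrer alone.

How it is judged:
By the outcome, as a careful person would: the job done as asked, in the order asked, and still so for the second after the job is handed in, with the robot touching nothing.
It also fails if it takes over 56 s, if anything falls off the work surface, if the arm or the gripper's body presses on something with over 40 N, if the wrist force passes 120 N, or if a joint passes its speed limit or range.

ROBOT

A 6-joint arm with a two-finger parallel gripper is mounted at the origin on the work surface. World frame = base frame: x ahead of the robot, y to its left, z up, the work surface at z = 0. Lengths are in mm, angles in degrees, forces in N, time in s.
With the tool pointing down it reaches from about 350 to 850 mm from the base axis. Payload 8.1 kg.
Tool frame: the origin (TCP) lies at the very end of the fingers, on their centre line; the grasp point (between the pads) lies 19 mm behind it (r.grip_depth is the distance from the TCP to the grasp point, in mm); z points along the fingers, y is the direction in which the jaws open and shut (so a half turn about z gives the same grasp; the last joint's range is limited). The gripper opens to 85 mm and grips with 20 to 120 N. Pads are 22 mm wide; open, the fingers measure 114 mm over their backs; the gripper's body (76 mm by 85 mm) begins 54 mm behind the grasp point. The pads swing forward as they close: fully open they stand 13 mm farther back than shut.
Start: joints at [66.497, 7.471, 85.268, -0, 87.261, -4.893], TCP at [191.45, 568.641, 231.292] pointing down, gripper open.
Joint ranges: [-169.43, 169.43], [-51.17, 129.36], [1.28, 143.12], [-76.62, 256.62], [0, 156.53], [-152.29, 152.29]. Speed limits (degrees/s): [136.94, 136.94, 159.86, 180, 180, 180].

INTERFACE

Orientations are given as [roll, pitch, yaw] about the fixed x, y, z axes, in that order (R = Rz(yaw) Ry(pitch) Rx(roll)).
In Python, from bench import status, viewer, hand_in, r gives the robot as it stands.
- The arm moves only by the shell command python3 -m crank 'ROWS' [OPENING] [FORCE]. ROWS is a JSON object of lists of equal length, an entry for each row: "slide": the shift along the tool's x, y, z in m, a list of three; "twist": the turn about the tool's z in rad. A call has 1 to 8 rows; each row shifts and turns the commanded pose from where the row before left it, along the tool's axes as they then stand; what a row does not reach is not made up. A row lasts 1/10 s, in which the tool goes at most 50 mm and 8.59 degrees, less where a joint would pass 70% of its speed; a pose out of reach is approached as far as the arm can. A call with a gripper value outside its range is refused whole. OPENING is the closure, from 0 (fully open) to 1 (shut), set as the call begins (- or left out, the last holds). The fingers move at their own pace and stop on an object; FORCE is the grip in N (left out, the last holds). Time passes only in rows, so rows that do not move let the fingers close. It gives the time, the measured TCP pose, the force and the opening at its end, in the units of the state.
- status.sense(): the state, without advancing time (a new reading comes with each control period).
- viewer.snapshot(name): name is "scene" or "top"; returns a dict with "img" (400x640x3 uint8, red, green, blue), "fx", "fy", "cx", "cy" (pixels), "R" (3x3) and "t" (3): a world point X has camera coordinates R X + t. Camera axes: x right, y down, z forward; pixel columns grow to the right and rows downward; lengths in mm; the calibration is good to about 2 mm. A picture is of the moment at which its call begins. There is no depth.
- hand_in(): hands the job in, once; it reports no verdict.
The state is a dict: "time": time; "joint_pos": joint angles; "qd": joint speeds; "joint_efforts": joint torques, N m; "tool_pos": TCP position; "tcp_rot": TCP orientation; "ft_force": force on the tool from outside, world axes, zero at the start; "wrist_torque": the same for the moment, N m; "finger_gap": finger opening in mm.
Only numpy, scipy, OpenCV 4.12 (cv2) and the standard library are available. Lean on these libraries where they do the work, as an engineer would, in place of code of your own. Each camera call takes 0.05 s, during which the arm holds its last target.

## Working session

There is one attempt and no reset: what is moved stays moved. The work goes in short steps, Python scripts to look and compute and a shell command to move; the robot and the scene stay as the last step left them, time stands still between calls to the robot, and variables do not carry over. Pictures are saved under pics/ and viewed, and the job is handed in when it is done.

```bash
ls; mkdir -p pics; python3 - <<'E'
from bench import status, viewer
import cv2, pickle
print(status.sense())
for n in("scene","top"):
    s=viewer.snapshot(n); cv2.imwrite(f"pics/{n}0.png",s["img"][:,:,::-1]); pickle.dump(s,open(f"{n}0.pkl","wb"))
    print(n,s["fx"],s["cx"],s["cy"],s["R"],s["t"])
E
```

```text
pics
{'time': 0.0, 'joint_pos': array([ 6.64971022e+01,  7.51518314e+00,  8.53287449e+01, -4.93136796e-05,
        8.72605962e+01, -4.89249324e+00]), 'qd': array([-0.07570587, -0.00899198,  0.01927836, -0.05064822, -0.06853636,
        0.04319108]), 'joint_efforts': array([ 7.39658481e-04, -5.69394779e+01, -5.00558746e+01, -5.01318198e-05,
        1.42759213e-02,  1.87965850e-05]), 'tool_pos': array([191.23672108, 568.13935873, 230.24875895]), 'tcp_rot': array([-1.79895852e+02, -8.86542128e-03,  1.61389590e+02]), 'ft_force': array([ 0.08775651, -0.53690321,  0.76405616]), 'wrist_torque': array([-0.06985537, -0.02651936,  0.04374633]), 'finger_gap': 85.30292101497763}
scene 459.1916592163351 320.2989690022687 203.74842163284669 [[-0.63347233  0.77370217  0.00988722]
 [ 0.52546608  0.43953725 -0.72848638]
 [-0.56797729 -0.45628057 -0.68498894]] [ 310.98440889 -221.19666218 1393.02033585]
top 408.35597878692346 323.72323644174315 200.85881484234827 [[-0.0441245  -0.99902382 -0.0021053 ]
 [-0.97522093  0.04353028 -0.21690841]
 [ 0.21678831 -0.00751784 -0.97618969]] [  16.50559369  543.31595781 1207.43649117]
```

View pics/scene0.png

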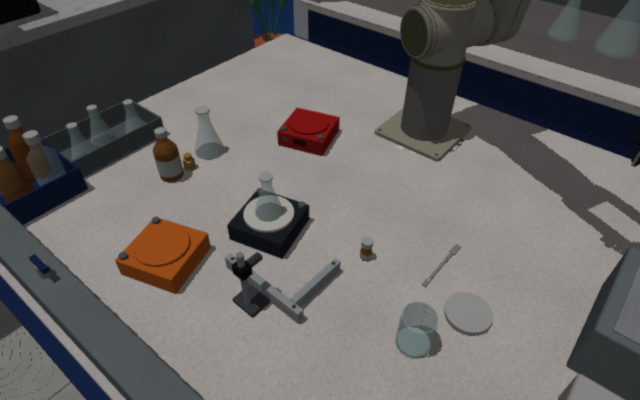

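View pics/top0.png

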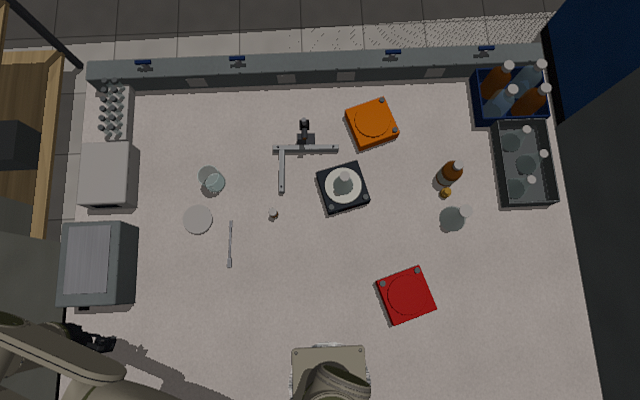

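The top view shows the stirrer near (343,188), with the stop's corner at about (280,152). The robot is at the bottom. I'll zoom in to find the edges.

```bash
python3 - <<'E'
import cv2
a=cv2.imread("pics/top0.png")[110:230,250:410]; cv2.imwrite("pics/c1.png",cv2.resize(a,None,fx=5,fy=5,interpolation=cv2.INTER_CUBIC))
a=cv2.imread("pics/scene0.png")[165:325,215:385]; cv2.imwrite("pics/c2.png",cv2.resize(a,None,fx=3.7,fy=3.7,interpolation=cv2.INTER_CUBIC))
E
```

```text
(no output)
```

View pics/c1.png

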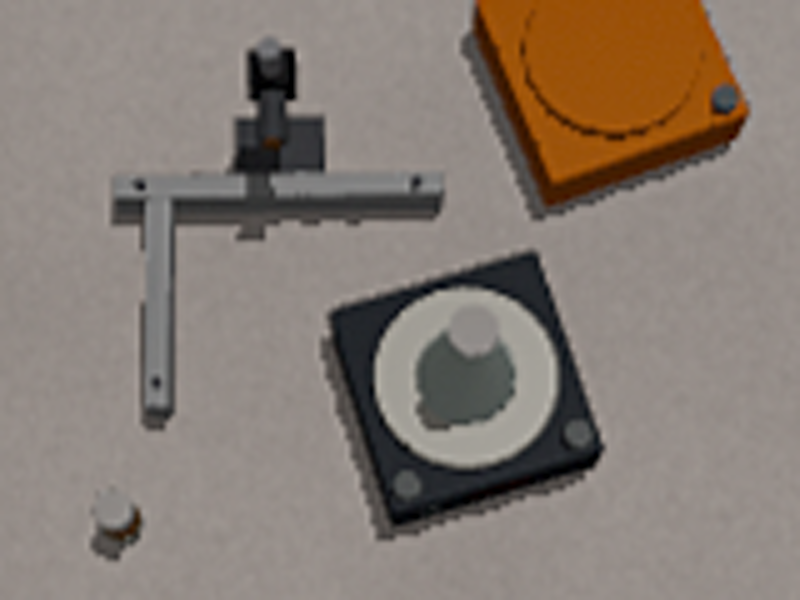

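View pics/c2.png

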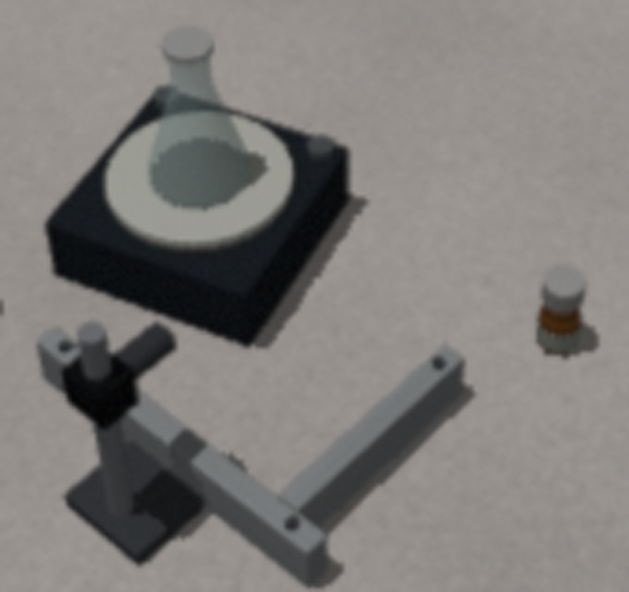

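```bash
cat > h.py <<'E'
import numpy as np, cv2
def ray(s,uv,z):
    uv=np.atleast_2d(uv).astype(float); R=s["R"];t=s["t"]
    d=np.c_[(uv[:,0]-s["cx"])/s["fx"],(uv[:,1]-s["cy"])/s["fy"],np.ones(len(uv))]@R
    c=-R.T@t
    return (c+d*((z-c[2])/d[:,2])[:,None])[:,:2]
def proj(s,X):
    p=np.atleast_2d(X)@s["R"].T+s["t"]; return np.c_[s["fx"]*p[:,0]/p[:,2]+s["cx"],s["fy"]*p[:,1]/p[:,2]+s["cy"]]
def plate(s,roi):
    # white plate centre: convex hull of bright pixels in roi(x0,y0,x1,y1)
    x0,y0,x1,y1=roi; a=s["img"][y0:y1,x0:x1].astype(int)
    return a
E
python3 - <<'E'
from h import *
import pickle
T=pickle.load(open("top0.pkl","rb"));S=pickle.load(open("scene0.pkl","rb"))
c=lambda p:(np.array(p)+.5)/5-.5+[250,110]
d=lambda p:(np.array(p)+.5)/3.7-.5+[215,165]
P=ray(T,c([(331,312),(537,250),(602,445),(395,518)]),50); print("stir top",P,np.linalg.norm(P-np.roll(P,-1,0),axis=1),P.mean(0))
e=P-np.roll(P,-1,0);print(np.degrees(np.arctan2(e[:,1],e[:,0])))
P=ray(S,d([(163,88),(349,152),(248,292),(48,227)]),50); print("stir sc",P,np.linalg.norm(P-np.roll(P,-1,0),axis=1),P.mean(0))
e=P-np.roll(P,-1,0);print(np.degrees(np.arctan2(e[:,1],e[:,0])))
F=ray(T,c([(113,199),(443,194)]),36);L=ray(T,c([(174,199),(171,405)]),36)
print("far",F,"left",L)
for q in(F,L): e=q[0]-q[1];print(np.linalg.norm(e),np.degrees(np.arctan2(e[1],e[0])))
F=ray(S,d([(328,540),(63,330)]),36);L=ray(S,d([(302,515),(464,360)]),36);
print("sc far top",F,"left",L)
for q in(F,L): e=q[0]-q[1];print(np.linalg.norm(e),np.degrees(np.arctan2(e[1],e[0])))
for s,roi,n in((T,(310,150,380,220),"T"),(S,(220,180,320,260),"S")):
    x0,y0,x1,y1=roi;a=s["img"][y0:y1,x0:x1].astype(int)
    # hull of bright pixels inside the dark box
    dark=(a.sum(2)<150).astype(np.uint8); cs,_=cv2.findContours(dark,cv2.RETR_EXTERNAL,2); k=max(cs,key=cv2.contourArea)
    m=np.zeros_like(dark);cv2.drawContours(m,[k],-1,1,-1);m=cv2.erode(m,np.ones((3,3)))
    b=((a.sum(2)>400)&(m>0)).astype(np.uint8); pts=np.argwhere(b)[:,::-1]+[x0,y0]
    h=cv2.convexHull(pts.astype(np.int32))[:,0]; w=ray(s,h,58); print(n,"plate",cv2.minEnclosingCircle(w.astype(np.float32)),len(pts))
E
```

```text
stir top [[ 640.61264258   13.3198537 ]
 [ 675.95812195 -119.97411549]
 [ 546.4334498  -152.71532919]
 [ 505.75084781  -21.08435121]] [137.900635   133.59875662 137.77441151 139.18100806] [592.18876554 -70.11348555]
[ 104.85129472   14.18604416  -72.8254221  -165.68868516]
stir sc [[ 544.93878879 -150.25503705]
 [ 513.09014656  -16.79878066]
 [ 640.93477939   14.73909285]
 [ 679.59976308 -113.45659522]] [137.20389346 131.67720991 133.89964677 139.59836431] [594.64086946 -66.44283002]
[ -76.57770736 -166.14243854  106.78378798   15.28391433]
far [[727.61919152 152.14157476]
 [721.40682255 -62.58337953]] left [[725.8370686  112.47124654]
 [587.82145964 117.58959768]]
214.81480285158887 88.34279504072049
138.11048416540004 -2.1238582307893283
sc far top [[731.99827454 154.68123009]
 [722.29861101 -56.48321209]] left [[729.08866713 134.1063067 ]
 [591.37439207 135.71732195]]
211.3870977889734 87.37001455440905
137.72369775585437 -0.6702294602806564
T plate ((593.1209106445312, -69.20539855957031), 57.243560791015625) 696Traceback (most recent call last):
  File "<stdin>", line 22, in <module>
TypeError: 'NoneType' object is not subscriptable
```

```bash
cat >> h.py <<'E'
def sl(st,goal):
    "slide (mm, tool axes) from sensed pose to world goal xyz"
    from scipy.spatial.transform import Rotation as Ro
    return Ro.from_euler("xyz",st["tcp_rot"],degrees=True).as_matrix().T@(np.array(goal)-st["tool_pos"])
E
python3 - <<'E'
from h import *
import pickle
T=pickle.load(open("top0.pkl","rb"))
c=lambda p:(np.array(p)+.5)/5-.5+[250,110]
print("orange corner z50,",ray(T,c([(550,178),(745,105)]),50),"vial top",ray(T,c((113,503)),55))
print("weight top",ray(T,(446,191),42),"bigflask mid",ray(T,(452,219),5), "bottle foot",ray(T,(444,184),0))
E
python3 -m crank '{"slide":[[0,0,0],[0,0,0],[0,0,0],[0,0,0],[0,0,0],[0,0,0],[0,0,0]],"twist":[0.1414,0.1414,0.1414,0.1414,0.1414,0.1414,0.1414]}' 0
python3 - <<'E'
from h import *
from bench import status
s=status.sense();print(s["tcp_rot"],sl(s,(620,-172,230)))
E
```

```text
orange corner z50, [[ 724.14890148 -131.35271937]
 [ 768.49339585 -261.11958192]] vial top [[522.03630032 153.20940478]]
weight top [[ 562.09575502 -395.42315738]] bigflask mid [[ 477.78614055 -416.27197087]] bottle foot [[ 595.76578931 -404.75196779]]
time: 0.8
tool_pos: [191.3, 568.3, 230.6]
tcp_rot: [-180.0, 0.1, 104.3]
ft_force: [0.9, -0.4, 0.2]
finger_gap: 85.5
[-1.79960654e+02  5.51349546e-02  1.04345948e+02] [-823.43532419  231.88238675    1.27362156]
```

```bash

python3 -m crank '{"slide":[[-0.046,0.013,0],[-0.046,0.013,0],[-0.046,0.013,0],[-0.046,0.013,0],[-0.046,0.013,0],[-0.046,0.013,0],[-0.046,0.013,0],[-0.046,0.013,0]],"twist":[0,0,0,0,0,0,0,0]}'
python3 -m crank '{"slide":[[-0.046,0.013,0],[-0.046,0.013,0],[-0.046,0.013,0],[-0.046,0.013,0],[-0.046,0.013,0],[-0.046,0.013,0],[-0.046,0.013,0],[-0.046,0.013,0]],"twist":[0,0,0,0,0,0,0,0]}'
python3 -m crank '{"slide":[[-0.046,0.013,0],[-0.041,0.011,0],[0,0,0]],"twist":[0,0,0]}'
python3 - <<'E'
from h import *
from bench import status
s=status.sense();print(s["tcp_rot"],s["tool_pos"],sl(s,(620,-172,20)))
E
```

```text
time: 1.6
tool_pos: [385.6, 237.2, 231.0]
tcp_rot: [-180.0, 0.0, 104.7]
ft_force: [0.8, 0.1, 0.8]
finger_gap: 85.6
time: 2.4
tool_pos: [579.6, -92.5, 230.8]
tcp_rot: [-180.0, -0.0, 104.7]
ft_force: [0.9, -0.3, 1.3]
finger_gap: 85.6
time: 2.7
tool_pos: [624.9, -173.5, 228.7]
tcp_rot: [-179.8, -0.0, 104.4]
ft_force: [-1.1, 1.2, -0.1]
finger_gap: 85.4
[-1.79842719e+02 -9.66824628e-03  1.04429205e+02] [ 624.86616701 -173.51649713  228.72981623] [  2.6460083   -3.76179041 208.7413785 ]
```

```bash

python3 -m crank '{"slide":[[0,-0.002,0.04],[0,-0.002,0.045],[0,0,0.045],[0,0,0.04],[0,0,0.025],[0,0,0.014],[0,0,0]],"twist":[0,0,0,0,0,0,0]}'
cat > look.py <<'E'
import sys
from h import *
from bench import status, viewer
n=sys.argv[1]; s=status.sense(); print(s["time"],s["tool_pos"].round(1),s["tcp_rot"].round(1),s["ft_force"].round(1))
T=viewer.snapshot("top");S=viewer.snapshot("scene")
a=cv2.resize(T["img"][100:240,250:410],None,fx=4,fy=4,interpolation=cv2.INTER_CUBIC)
b=cv2.resize(S["img"][120:320,200:380],None,fx=2.8,fy=2.8,interpolation=cv2.INTER_CUBIC)
cv2.imwrite(f"pics/t{n}.png",a[:,:,::-1]);cv2.imwrite(f"pics/s{n}.png",b[:,:,::-1])
import pickle;pickle.dump((T,S),open(f"l{n}.pkl","wb"))
E
python3 look.py 1
```

```text
time: 3.4
tool_pos: [618.6, -168.6, 19.8]
tcp_rot: [-179.8, -0.2, 104.7]
ft_force: [-0.9, -0.3, 0.8]
finger_gap: 85.3
3.4 [ 618.6 -168.6   19.8] [-179.8   -0.2  104.7] [-0.9 -0.3  0.8]
```

View pics/t1.png

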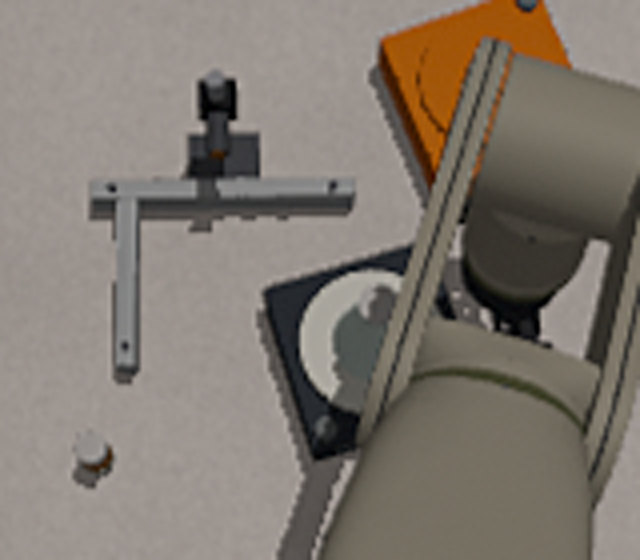

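View pics/s1.png

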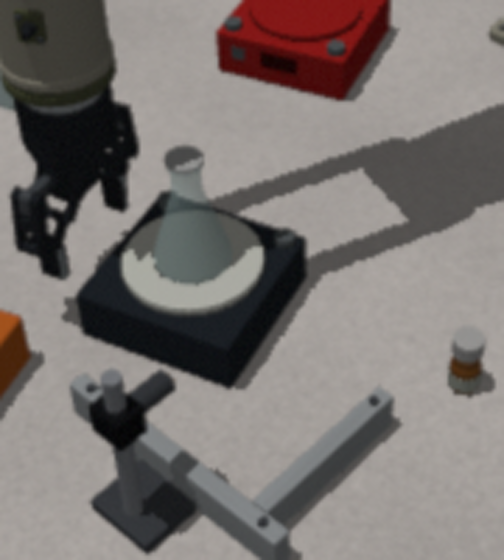

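The hand is beside the right face with its fingers straddling it, and the flask is clear. I'll advance gently to contact.

```bash

python3 -m crank '{"slide":[[0.006,0,0],[0.005,0,0],[0.003,0,0],[0.002,0,0],[0.001,0,0],[0.001,0,0],[0.001,0,0]],"twist":[0,0,0,0,0,0,0]}'
python3 -m crank '{"slide":[[0.001,0,0],[0.001,0,0],[0.001,0,0],[0.001,0,0]],"twist":[0,0,0,0]}'
python3 -m crank '{"slide":[[0.001,0,0],[0.001,0,0],[0.001,0,0],[0.001,0,0]],"twist":[0,0,0,0]}'
```

```text
time: 4.2
tool_pos: [615.7, -151.3, 22.2]
tcp_rot: [-180.0, -0.0, 104.7]
ft_force: [-0.4, -0.4, -0.1]
finger_gap: 85.4
time: 4.6
tool_pos: [614.8, -147.7, 22.3]
tcp_rot: [180.0, 0.0, 104.7]
ft_force: [1.6, -3.6, -1.5]
finger_gap: 85.5
time: 5.0
tool_pos: [613.7, -143.8, 22.3]
tcp_rot: [180.0, 0.0, 104.7]
ft_force: [2.1, -4.4, -2.2]
finger_gap: 85.7
```

```bash

python3 -m crank '{"slide":[[0.002,0,0],[0.003,0,0],[0.004,0,0],[0.004,0,0],[0.004,0,0],[0.004,0,0],[0.004,0,0],[0.004,0,0]],"twist":[0.01,0.015,0.018,0.018,0.018,0.018,0.018,0.018]}'
python3 -m crank '{"slide":[[0.004,0,0],[0.004,0,0],[0.004,0,0],[0.004,0,0],[0.004,0,0],[0.004,0,0],[0.003,0,0],[0.002,0,0]],"twist":[0.018,0.018,0.018,0.018,0.018,0.018,0.018,0.018]}'
python3 look.py 2
```

```text
time: 5.8
tool_pos: [607.9, -114.8, 22.3]
tcp_rot: [-180.0, -0.0, 97.0]
ft_force: [-1.1, -4.7, -0.7]
finger_gap: 85.3
time: 6.6
tool_pos: [606.0, -85.9, 22.3]
tcp_rot: [-180.0, -0.0, 88.7]
ft_force: [-1.9, -4.6, 0.3]
finger_gap: 85.2
6.6 [606.  -85.9  22.3] [-180.    -0.    88.7] [-1.9 -4.6  0.3]
```

View pics/t2.png

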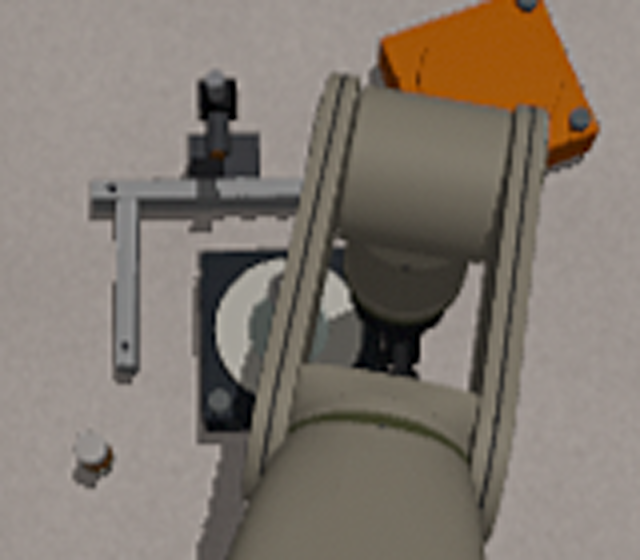

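View pics/s2.png

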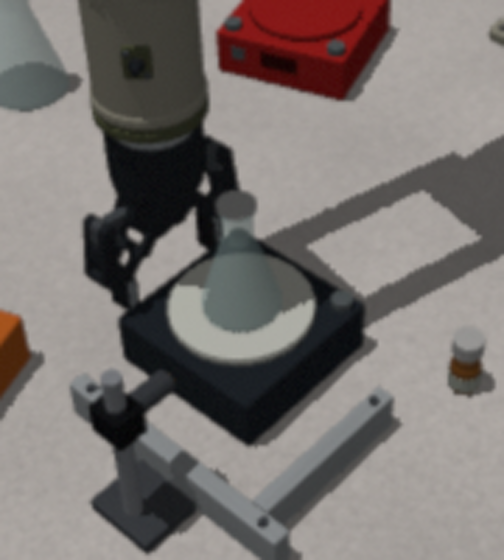

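```bash

python3 -m crank '{"slide":[[0.003,0,0],[0.004,0,0],[0.005,0,0],[0.005,0,0],[0.005,0,0],[0.005,0,0],[0.005,0,0],[0.004,0,0]],"twist":[0.008,0,0,0,0,0,0,0]}'
python3 -m crank '{"slide":[[0.002,0,0],[0.002,0,0],[0.001,0,0],[0.001,0,0]],"twist":[0,0,0,0]}'
python3 look.py 3
```

```text
time: 7.5
tool_pos: [607.2, -49.8, 22.3]
tcp_rot: [180.0, -0.0, 88.4]
ft_force: [0.3, -5.4, -0.8]
finger_gap: 85.7
time: 7.9
tool_pos: [607.3, -44.3, 22.3]
tcp_rot: [-180.0, 0.0, 88.3]
ft_force: [-0.0, -5.1, -1.2]
finger_gap: 85.3
7.9 [607.3 -44.3  22.3] [-180.     0.    88.3] [-0.  -5.1 -1.2]
```

View pics/t3.png

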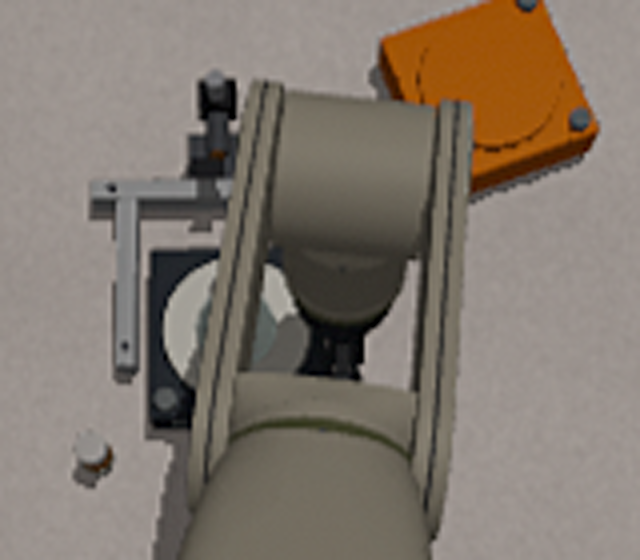

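View pics/s3.png

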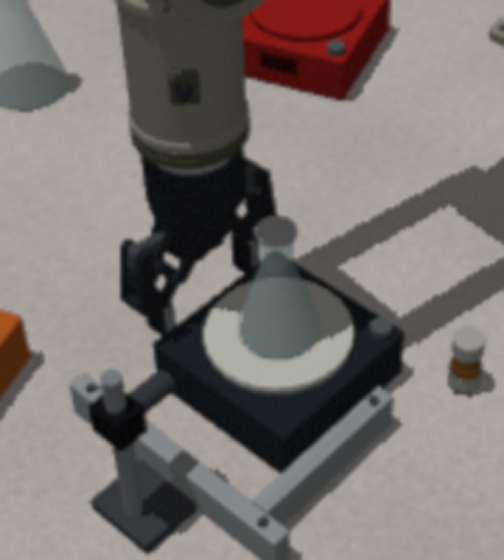

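About 10 mm is left to the left bar. I'll creep in while watching the force.

```bash

python3 -m crank '{"slide":[[0.0015,0,0],[0.0015,0,0],[0.001,0,0],[0.001,0,0]],"twist":[0,0,0,0]}'
python3 -m crank '{"slide":[[0.001,0,0],[0.001,0,0]],"twist":[0,0]}'
python3 -m crank '{"slide":[[0.001,0,0],[0.001,0,0]],"twist":[0,0]}'
```

```text
time: 8.4
tool_pos: [607.5, -39.2, 22.3]
tcp_rot: [180.0, 0.0, 88.4]
ft_force: [0.6, -4.9, -1.4]
finger_gap: 85.6
time: 8.6
tool_pos: [607.5, -37.2, 22.3]
tcp_rot: [-180.0, 0.0, 88.4]
ft_force: [-0.1, -5.2, -0.5]
finger_gap: 85.3
time: 8.8
tool_pos: [607.6, -35.2, 22.3]
tcp_rot: [-180.0, 0.0, 88.3]
ft_force: [-0.6, -5.2, -1.0]
finger_gap: 85.2
```

```bash

for i in 1 2; do python3 -m crank '{"slide":[[0.0005,0,0],[0.0005,0,0]],"twist":[0,0]}' | egrep 'pos|force'; done
python3 look.py 4
```

```text
tool_pos: [607.6, -34.3, 22.3]
ft_force: [-0.3, -3.9, -1.0]
tool_pos: [607.6, -33.3, 22.3]
ft_force: [0.1, -3.6, -1.6]
9.2 [607.6 -33.3  22.3] [180.    0.   88.3] [ 0.1 -3.6 -1.6]
```

View pics/t4.png

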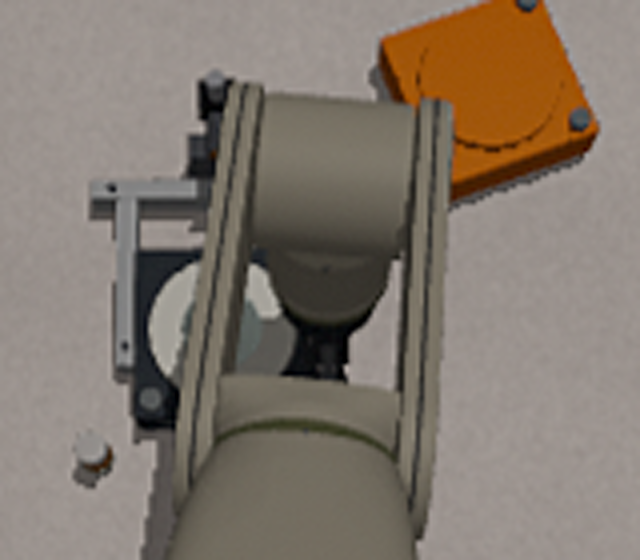

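View pics/s4.png

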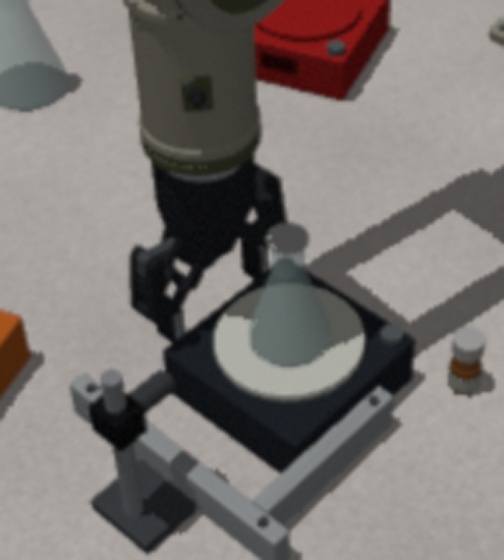

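```bash

for i in 1 2 3; do python3 -m crank '{"slide":[[0.0003,0,0],[0.0003,0,0]],"twist":[0,0]}' | egrep 'pos|force'; done
```

```text
tool_pos: [607.7, -33.0, 22.3]
ft_force: [-0.8, -7.2, -1.0]
tool_pos: [607.5, -32.9, 22.3]
ft_force: [-1.0, -9.5, -1.8]
tool_pos: [607.5, -32.9, 22.3]
ft_force: [-1.6, -11.6, 0.5]
```

```bash

python3 -m crank '{"slide":[[-0.004,0,0],[-0.01,0,0],[-0.016,0,0],[-0.012,0,-0.02],[0,0,-0.04],[0,0,-0.045],[0,0,-0.045],[0,0,-0.04]],"twist":[0,0,0,0,0,0,0,0]}'
python3 -m crank '{"slide":[[0,-0.02,0],[0,-0.035,0],[0,-0.04,0],[0.02,-0.03,0],[0.04,0,0],[0.04,0,0],[0.02,0,0],[0,0,0]],"twist":[0,0,0,0,0,0,0,0]}'
python3 -m crank '{"slide":[[0,0,0],[0,0,0],[0,0,0],[0,0,0],[0,0,0],[0,0,0]],"twist":[0.14,0.14,0.14,0.14,0.14,0.14]}'
python3 -m crank '{"slide":[[0,0,0],[0,0,0],[0,0,0],[0,0,0],[0,0,0],[0,0,0]],"twist":[0.14,0.14,0.14,0.14,0.14,0.031]}'
python3 look.py 5
```

```text
time: 10.7
tool_pos: [606.6, -74.5, 215.0]
tcp_rot: [179.9, -0.0, 88.3]
ft_force: [1.2, -0.2, -0.1]
finger_gap: 85.4
time: 11.5
tool_pos: [485.0, 51.8, 212.6]
tcp_rot: [180.0, -0.1, 88.5]
ft_force: [1.5, -0.5, -0.1]
finger_gap: 85.0
time: 12.1
tool_pos: [485.1, 48.6, 212.3]
tcp_rot: [180.0, 0.0, 39.8]
ft_force: [-0.3, -1.1, -0.7]
finger_gap: 85.6
time: 12.7
tool_pos: [485.1, 48.6, 212.3]
tcp_rot: [180.0, 0.0, -2.0]
ft_force: [-0.9, 0.7, -0.1]
finger_gap: 85.3
12.7 [485.1  48.6 212.3] [180.   0.  -2.] [-0.9  0.7 -0.1]
```

View pics/t5.png

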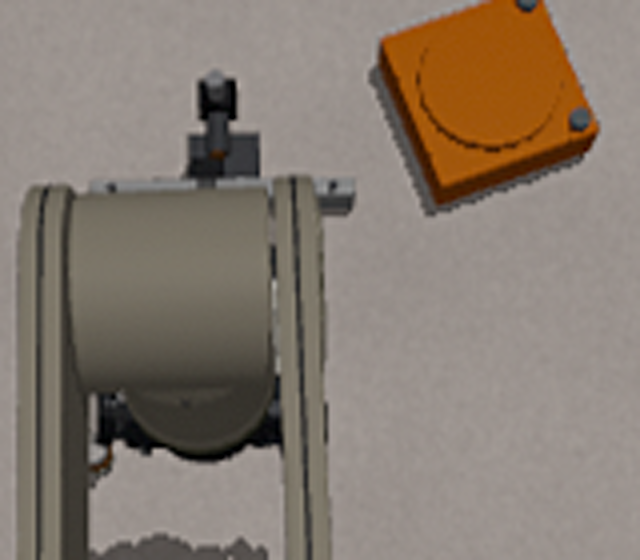

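View pics/s5.png

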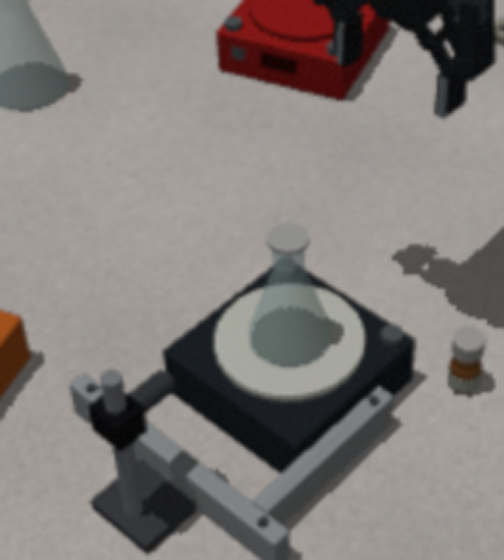

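```bash
cat >> h.py <<'E'
def platecen(S,roi):
    "plate outline from scene picture: light pixels touching dark ring; ellipse hull -> circle at z=58"
    x0,y0,x1,y1=roi; a=S["img"][y0:y1,x0:x1].astype(int)
    m=((a.sum(2)>380)&(a[:,:,2]<a[:,:,0]-2)).astype(np.uint8)
    n,l,st,ce=cv2.connectedComponentsWithStats(m,connectivity=4)
    return m,st,ce
E
python3 - <<'E'
from h import *
import pickle
T,S=pickle.load(open("l5.pkl","rb"))
a=S["img"]
for u,v in((300,262),(285,250),(290,250),(325,255),(300,245),(230,300),(345,235)): print(u,v,a[v,u])
f=lambda p:(np.array(p)+.5)/2.8-.5+[200,120]
E=ray(S,f([(214,338),(364,340),(289,285),(289,398)]),58); print(E,E.mean(0))
C=ray(S,f([(165,355),(413,342),(281,262),(285,430)]),50);print(C,C[:2].mean(0),C.mean(0))
E
```

```text
300 262 [89 90 86]
285 250 [167 168 159]
290 250 [166 167 160]
325 255 [31 34 37]
300 245 [ 94 104 101]
230 300 [161 156 152]
345 235 [162 157 153]
[[646.90932821   4.60911101]
 [574.99549762  94.06848443]
 [567.14867741  11.40638452]
 [654.8719068   87.36938011]] [610.98135251  49.36334002]
[[678.5565704  -17.40940823]
 [546.57917267 120.10032159]
 [545.45375896 -16.23977013]
 [674.32844532 100.22232193]] [612.56787153  51.34545668] [611.22948684  46.66836629]
```

```bash

python3 -m crank '{"slide":[[0,0,0.03],[0,0,0.045],[0,0,0.045],[0,0,0.04],[0,0,0.02],[0,0,0.01],[0,0,0]],"twist":[-0.004,0,0,0,0,0,0]}'
python3 -m crank '{"slide":[[0.006,0,0],[0.01,0,0],[0.009,0,0],[0.006,0,0],[0.003,0,0],[0.002,0,0],[0.001,0,0]],"twist":[0,0,0,0,0,0,0]}'
python3 -m crank '{"slide":[[0.001,0,0],[0.001,0,0],[0.001,0,0],[0.001,0,0]],"twist":[0,0,0,0]}'
python3 -m crank '{"slide":[[0.001,0,0],[0.001,0,0],[0.001,0,0],[0.001,0,0]],"twist":[0,0,0,0]}'
```

```text
time: 13.5
tool_pos: [484.0, 49.5, 21.2]
tcp_rot: [180.0, 0.1, -1.4]
ft_force: [0.2, -0.0, -1.5]
finger_gap: 85.1
time: 14.2
tool_pos: [522.0, 49.2, 22.2]
tcp_rot: [180.0, 0.0, -1.4]
ft_force: [-0.5, 0.2, 0.2]
finger_gap: 85.3
time: 14.6
tool_pos: [525.9, 49.1, 22.3]
tcp_rot: [-180.0, 0.0, -1.4]
ft_force: [0.0, -0.2, -0.2]
finger_gap: 85.4
time: 15.0
tool_pos: [527.8, 48.8, 21.8]
tcp_rot: [180.0, 0.3, -1.5]
ft_force: [-11.8, -1.8, 8.0]
finger_gap: 85.8
```

```bash
python3 look.py 6
```

```text
15.0 [527.8  48.8  21.8] [180.    0.3  -1.5] [-11.8  -1.8   8. ]
```

View pics/s6.png

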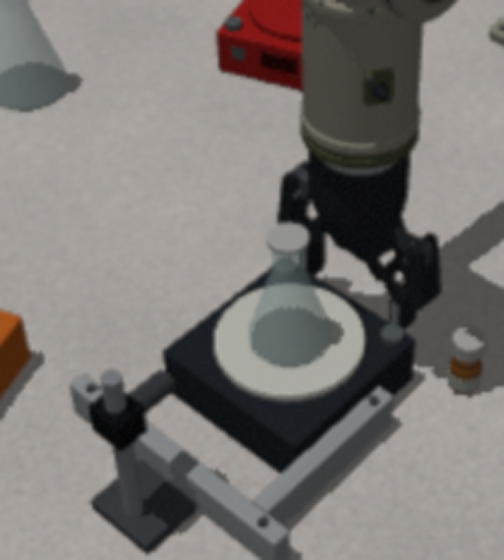

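View pics/t6.png

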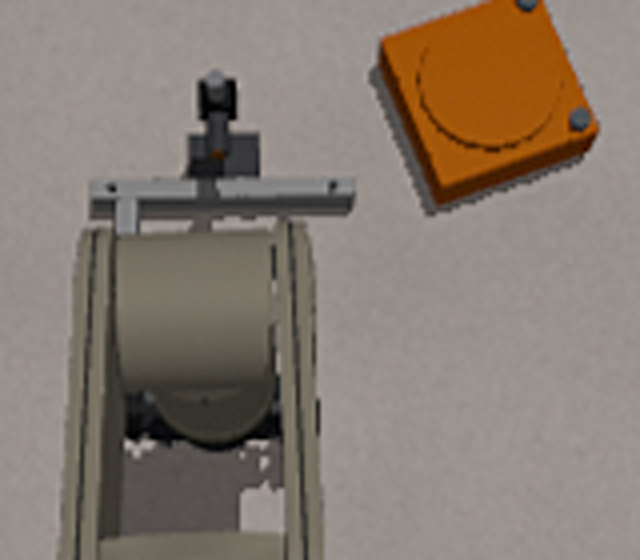

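```bash
python3 - <<'E'
import pickle,cv2
T,S=pickle.load(open("l6.pkl","rb"))
cv2.imwrite("pics/z6.png",cv2.resize(S["img"][190:290,255:365,::-1],None,fx=6,fy=6,interpolation=cv2.INTER_CUBIC))
from bench import status
s=status.sense();print(s["wrist_torque"],s["ft_force"],s["joint_pos"])
E
```

```text
[-0.5566433   1.52049753 -0.42223794] [-10.69903863  -0.72987647   7.30591953] [-2.51865228e-01  9.01202105e+00  1.06759847e+02 -2.61405454e-02
  6.44992170e+01  9.12188684e+01]
```

View pics/z6.png

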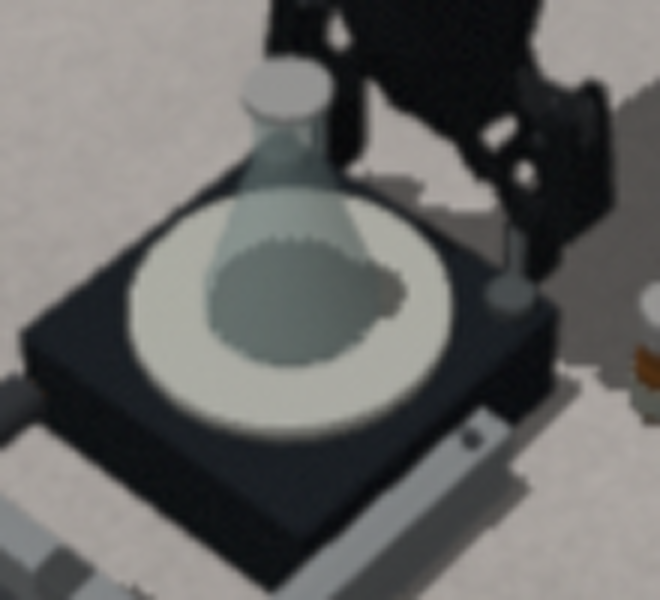

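The wrist moment puts the load on the right finger (about 39 mm to the right), which twists the stirrer into the left bar. I'll back off, turn the hand about 1° clockwise, shift it left, and push again.

```bash

python3 -m crank '{"slide":[[-0.003,0,0],[-0.003,-0.003,0],[0,-0.003,0],[0,0,0]],"twist":[0,0.015,0,0]}'
python3 -m crank '{"slide":[[0.001,0,0],[0.001,0,0],[0.001,0,0],[0.001,0,0]],"twist":[0,0,0,0]}'
python3 - <<'E'
from bench import status
s=status.sense();print(s["tool_pos"],s["wrist_torque"],s["ft_force"])
E
python3 -m crank '{"slide":[[0.001,0,0],[0.0005,0,0]],"twist":[0,0]}'
python3 - <<'E'
from bench import status
s=status.sense();print(s["tool_pos"],s["wrist_torque"],s["ft_force"])
E
```

```text
time: 15.5
tool_pos: [524.3, 55.6, 22.4]
tcp_rot: [-180.0, -0.0, -2.3]
ft_force: [-0.5, 0.8, -0.1]
finger_gap: 85.3
time: 15.9
tool_pos: [527.8, 54.9, 22.2]
tcp_rot: [-180.0, 0.1, -2.3]
ft_force: [-5.6, 0.6, 3.6]
finger_gap: 85.3
[527.77780531  54.94411851  22.19326052] [0.24054676 0.79023666 0.2120759 ] [-5.57727015  0.58812476  3.55271146]
time: 16.1
tool_pos: [528.4, 55.2, 22.0]
tcp_rot: [-180.0, 0.2, -2.3]
ft_force: [-7.5, 2.4, 5.7]
finger_gap: 85.4
[528.44919812  55.18500396  21.96336409] [0.51818334 1.03800682 0.29681992] [-7.45371024  2.44953711  5.69971821]
```

```bash

python3 -m crank '{"slide":[[0.0005,0,-0.0005],[0.0005,0,-0.0005]],"twist":[-0.004,-0.003]}'
python3 - <<'E'
from bench import status
s=status.sense();print(s["tool_pos"],s["wrist_torque"],s["ft_force"])
E
python3 -m crank '{"slide":[[0.0005,0,-0.0005],[0.0005,0,0]],"twist":[0,0]}'
python3 - <<'E'
from bench import status
s=status.sense();print(s["tool_pos"],s["wrist_torque"],s["ft_force"])
E
```

```text
time: 16.3
tool_pos: [529.3, 54.9, 22.3]
tcp_rot: [180.0, 0.2, -1.9]
ft_force: [-3.3, -0.3, -2.7]
finger_gap: 85.4
[529.33750401  54.85838351  22.34420274] [ 0.02563946  0.62270112 -0.08447253] [-3.3025739  -0.34498928 -2.74441808]
time: 16.5
tool_pos: [531.1, 54.7, 23.3]
tcp_rot: [180.0, 0.1, -1.9]
ft_force: [-4.1, 0.4, -2.1]
finger_gap: 85.4
[531.06677825  54.7330822   23.2936672 ] [-0.01485989  0.62763451  0.00783692] [-4.14523496  0.40071361 -2.08982095]
```

```bash

python3 -m crank '{"slide":[[0.001,0,0],[0.0015,0,0],[0.002,0,0],[0.002,0,0],[0.002,0,0],[0.002,0,0]],"twist":[0,0,0,0,0,0]}'
python3 - <<'E'
from bench import status
s=status.sense();print(s["tool_pos"],s["wrist_torque"],s["ft_force"])
E
python3 -m crank '{"slide":[[0.002,0,0],[0.002,0,0],[0.002,0,0],[0.002,0,0],[0.002,0,0],[0.002,0,0]],"twist":[0,0,0,0,0,0]}'
python3 look.py 7
```

```text
time: 17.1
tool_pos: [542.4, 54.4, 23.8]
tcp_rot: [180.0, -0.0, -1.9]
ft_force: [-4.0, 0.5, -2.3]
finger_gap: 85.1
[542.3830695   54.43901956  23.82538383] [ 0.01263198  0.65223164 -0.05653997] [-4.04331041  0.51716656 -2.33499784]
time: 17.7
tool_pos: [554.3, 54.1, 23.8]
tcp_rot: [180.0, 0.0, -1.9]
ft_force: [-4.4, 0.3, -2.4]
finger_gap: 85.7
17.7 [554.3  54.1  23.8] [180.    0.   -1.9] [-4.4  0.3 -2.4]
```

View pics/s7.png

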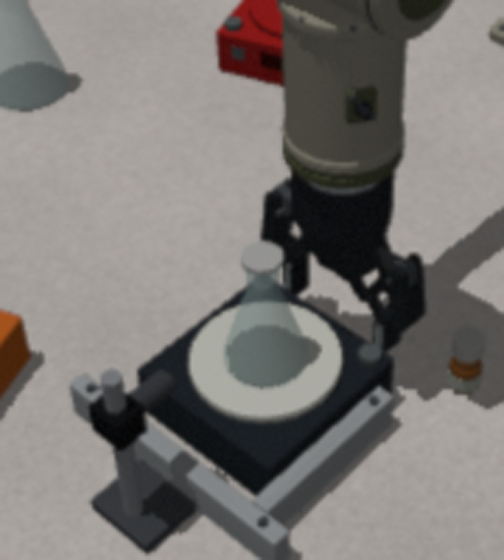

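```bash

python3 -m crank '{"slide":[[0.002,0,0],[0.002,0,0],[0.002,0,0],[0.0015,0,0],[0.0015,0,0],[0.001,0,0]],"twist":[0,0,0,0,0,0]}'
for i in 1 2 3; do python3 -m crank '{"slide":[[0.001,0,0],[0.0005,0,0]],"twist":[0,0]}' | egrep 'pos|force'; done
python3 look.py 8
```

```text
time: 18.4
tool_pos: [564.2, 53.7, 23.9]
tcp_rot: [-180.0, 0.0, -1.9]
ft_force: [-6.5, -0.4, 0.4]
finger_gap: 85.4
tool_pos: [565.7, 53.7, 23.9]
ft_force: [-5.6, 0.5, 0.3]
tool_pos: [567.2, 53.7, 24.0]
ft_force: [-5.7, 0.3, 0.2]
tool_pos: [568.7, 53.6, 23.9]
ft_force: [-5.8, 0.0, 1.0]
19.0 [568.7  53.6  23.9] [180.    0.   -1.9] [-5.8  0.   1. ]
```

View pics/s8.png

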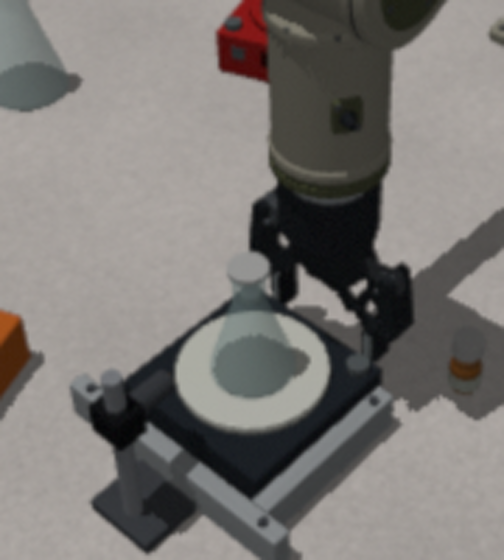

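```bash

for i in 1 2 3 4; do python3 -m crank '{"slide":[[0.0005,0,0],[0.0005,0,0]],"twist":[0,0]}' | egrep 'pos|force'; done
```

```text
tool_pos: [569.6, 53.6, 23.9]
ft_force: [-5.4, 0.6, 0.9]
tool_pos: [570.6, 53.5, 24.0]
ft_force: [-5.4, 0.5, 1.1]
tool_pos: [571.6, 53.5, 24.0]
ft_force: [-5.2, 0.1, 0.3]
tool_pos: [572.6, 53.5, 23.9]
ft_force: [-4.7, 1.2, 1.1]
```

```bash

for i in 1 2 3 ; do python3 -m crank '{"slide":[[0.0004,0,0],[0.0003,0,0]],"twist":[0,0]}' | egrep 'pos|force'; done
python3 look.py 9; python3 - <<'E'
from bench import status
print(status.sense()["wrist_torque"])
E
```

```text
tool_pos: [573.3, 53.5, 24.0]
ft_force: [-4.9, 0.5, 1.6]
tool_pos: [574.0, 53.4, 23.9]
ft_force: [-6.1, 0.3, 0.1]
tool_pos: [574.7, 53.4, 24.0]
ft_force: [-4.6, 0.2, 1.0]
20.5 [574.7  53.4  24. ] [-180.     0.    -1.9] [-4.6  0.2  1. ]
[ 0.0351294   0.82027063 -0.02744832]
```

View pics/s9.png

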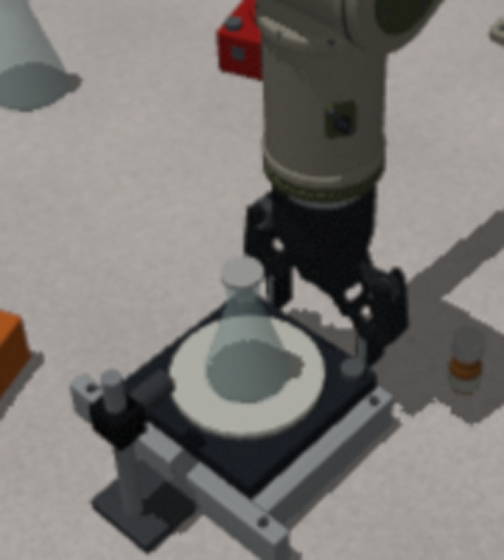

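```bash

for i in 1 2 3 4 ; do python3 -m crank '{"slide":[[0.0004,0,0],[0.0004,0,0]],"twist":[0,0]}' | egrep 'pos|force'; done
```

```text
tool_pos: [574.9, 53.4, 23.9]
ft_force: [-11.5, -1.0, 6.2]
tool_pos: [574.9, 53.4, 23.9]
ft_force: [-15.9, -0.5, 9.4]
tool_pos: [574.9, 53.4, 23.9]
ft_force: [-20.2, 0.7, 13.8]
tool_pos: [574.9, 53.4, 23.8]
ft_force: [-24.7, 0.2, 16.8]
```

```bash

python3 -m crank '{"slide":[[-0.003,0,0],[-0.005,0,0],[-0.01,0,0],[-0.016,0,0],[-0.016,0,0],[0,0,-0.03],[0,0,-0.045],[0,0,-0.045]],"twist":[0,0,0,0,0,0,0,0]}'
python3 -m crank '{"slide":[[0,0,-0.045],[0,0.01,-0.025],[0,0.03,0],[0,0.04,0],[0,0.035,0],[0,0.01,0],[0,0,0]],"twist":[0,0,0,0,0,0,0]}'
python3 -m crank '{"slide":[[0,0,0],[0,0,0],[0,0,0],[0,0,0],[0,0,0],[0,0,0]],"twist":[-0.14,-0.14,-0.14,-0.14,-0.14,-0.14]}'
python3 -m crank '{"slide":[[0,0,0],[0,0,0],[0,0,0],[0,0,0],[0,0,0],[0,0,0]],"twist":[-0.14,-0.14,-0.14,-0.14,-0.14,-0.032]}'
python3 look.py 10
python3 - <<'E'
from h import *
from bench import status
s=status.sense();print(s["tcp_rot"],s["tool_pos"],sl(s,(645,-75,20)))
E
```

```text
time: 22.2
tool_pos: [527.0, 54.9, 144.8]
tcp_rot: [180.0, 0.0, -1.9]
ft_force: [1.2, 0.2, -0.2]
finger_gap: 85.6
time: 22.9
tool_pos: [523.7, -71.3, 214.0]
tcp_rot: [180.0, -0.1, -2.0]
ft_force: [-0.5, 0.3, -1.1]
finger_gap: 85.3
time: 23.5
tool_pos: [524.0, -68.3, 213.8]
tcp_rot: [-180.0, -0.0, 46.6]
ft_force: [-0.3, -0.3, -0.3]
finger_gap: 85.2
time: 24.1
tool_pos: [524.0, -68.3, 213.8]
tcp_rot: [180.0, -0.0, 88.6]
ft_force: [-0.9, 0.0, -0.7]
finger_gap: 85.2
24.1 [524.  -68.3 213.8] [180.   -0.   88.6] [-0.9  0.  -0.7]
[ 1.79977573e+02 -2.67812935e-02  8.82787670e+01] [523.94756413 -68.48313366 213.81319015] [ -2.96850675 121.11768818 193.85924798]
```

View pics/s10.png

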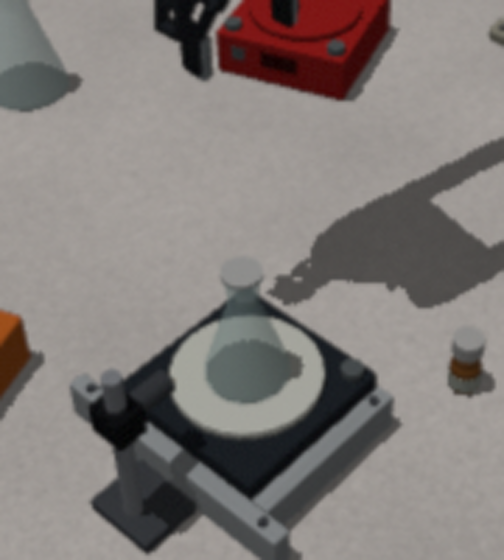

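View pics/t10.png

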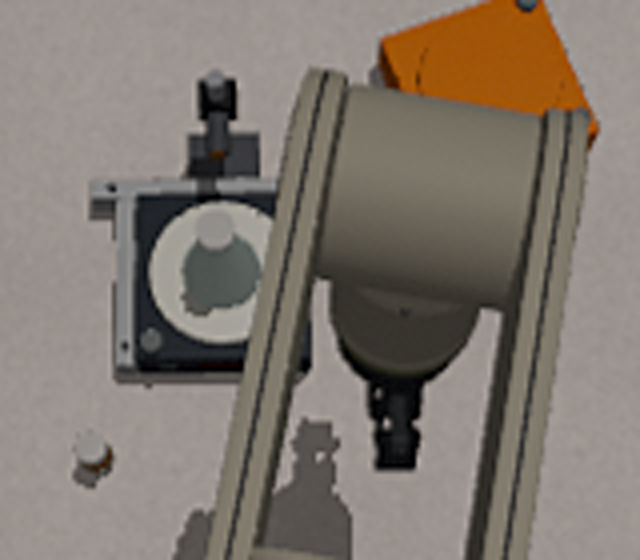

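```bash

python3 -m crank '{"slide":[[-0.003,0.02,0],[0,0.035,0],[0,0.035,0],[0,0.025,0],[0,0.006,0],[0,0,0]],"twist":[0,0,0,0,0,0]}'
python3 -m crank '{"slide":[[0,0,0.03],[0,0,0.045],[0,0,0.045],[0,0,0.04],[0,0,0.02],[0,0,0.01],[0,0,0]],"twist":[0,0,0,0,0,0,0]}'
python3 -m crank '{"slide":[[0.006,0,0],[0.01,0,0],[0.009,0,0],[0.005,0,0],[0.003,0,0],[0.002,0,0],[0.001,0,0]],"twist":[0,0,0,0,0,0,0]}'
```

```text
time: 24.8
tool_pos: [644.8, -75.9, 213.2]
tcp_rot: [-179.9, -0.0, 88.2]
ft_force: [-0.4, 1.0, -0.7]
finger_gap: 85.0
time: 25.5
tool_pos: [643.1, -76.4, 22.7]
tcp_rot: [-179.9, -0.0, 88.2]
ft_force: [0.6, 0.1, 0.6]
finger_gap: 85.5
time: 26.2
tool_pos: [645.8, -40.7, 23.8]
tcp_rot: [-180.0, 0.0, 88.2]
ft_force: [0.2, 0.8, 0.2]
finger_gap: 85.6
```

```bash

python3 -m crank '{"slide":[[0.0015,0,0],[0.001,0,0],[0.001,0,0],[0.001,0,0]],"twist":[0,0,0,0]}' | egrep 'pos|force'
for i in 1 2 3 4 5; do python3 -m crank '{"slide":[[0.0004,0,0],[0.0004,0,0]],"twist":[0,0]}' | egrep 'pos|force'; done
```

```text
tool_pos: [646.0, -36.4, 23.8]
ft_force: [-0.5, 0.4, -0.1]
tool_pos: [646.0, -35.6, 23.8]
ft_force: [-0.1, -0.8, 0.4]
tool_pos: [646.0, -34.8, 23.8]
ft_force: [0.7, -0.3, 0.3]
tool_pos: [646.1, -34.5, 23.8]
ft_force: [0.1, -3.4, 0.4]
tool_pos: [646.1, -34.0, 23.8]
ft_force: [-0.1, -7.6, 0.0]
tool_pos: [646.1, -34.0, 23.8]
ft_force: [-1.3, -10.0, -0.6]
```

```bash

python3 -m crank '{"slide":[[-0.002,0,0],[-0.004,0,0],[-0.01,0,0],[-0.015,0,0],[-0.012,0,0],[0,0,-0.03],[0,0,-0.045],[0,0,-0.045]],"twist":[0,0,0,0,0,0,0,0]}'
python3 -m crank '{"slide":[[0,0,-0.045],[0,0,-0.025],[-0.02,-0.03,0],[-0.03,-0.035,0],[-0.03,-0.035,0],[-0.03,-0.035,0],[-0.03,-0.035,0],[0,0,0]],"twist":[0,0,0,0,0,0,0,0]}'
python3 look.py 11
```

```text
time: 28.4
tool_pos: [643.7, -76.5, 144.2]
tcp_rot: [-179.9, -0.0, 88.1]
ft_force: [1.7, 0.2, -0.0]
finger_gap: 85.5
time: 29.2
tool_pos: [466.6, -213.7, 213.9]
tcp_rot: [-179.9, 0.1, 87.9]
ft_force: [0.1, 0.2, -0.0]
finger_gap: 85.2
29.2 [ 466.6 -213.7  213.9] [-1.799e+02  1.000e-01  8.790e+01] [ 0.1  0.2 -0. ]
```

View pics/s11.png

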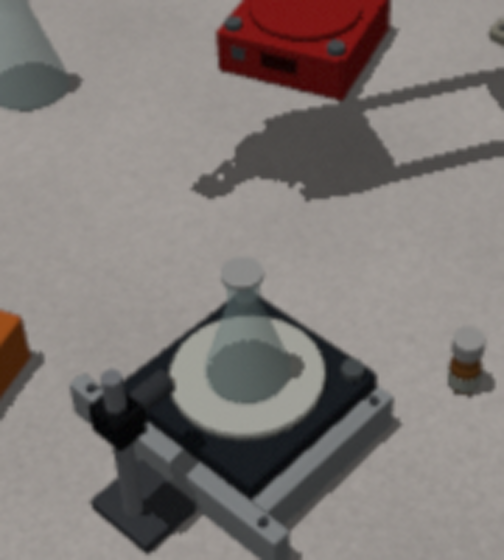

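View pics/t11.png

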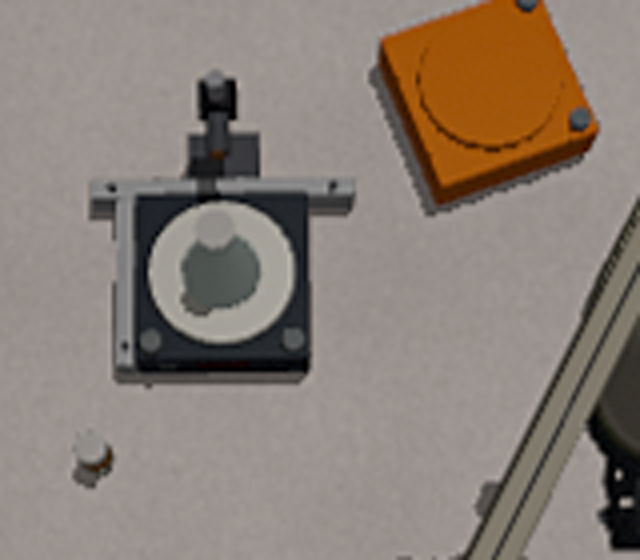

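```bash
python3 - <<'E'
from h import *
import pickle
T,S=pickle.load(open("l11.pkl","rb"));T0=pickle.load(open("top0.pkl","rb"));S0=pickle.load(open("scene0.pkl","rb"))
a=T["img"].astype(int)
dark=(a.sum(2)<150).astype(np.uint8)
# edges of stirrer top: sub-pixel column/row crossing of brightness
g=a.sum(2)/3.
for v in (152,160,170,180,186): print("row",v,g[v,278:292].astype(int),g[v,322:332].astype(int))
for u in (288,294,312,320,324): print("col",u,g[142:154,u].astype(int),g[184:198,u].astype(int))
f=lambda p:(np.array(p)+.5)/4-.5+[250,100]
E=ray(T,f([(148,272),(294,272),(221,200),(221,343)]),58);print("plate",E[:2].mean(0),E[2:].mean(0))
d0=np.abs(T["img"].astype(int)-T0["img"]).sum(2)>90; d0=cv2.morphologyEx(d0.astype(np.uint8),cv2.MORPH_OPEN,np.ones((3,3)))
n,l,st,c=cv2.connectedComponentsWithStats(d0);print("top diff",st[1:])
d0=np.abs(S["img"].astype(int)-S0["img"]).sum(2)>90; d0=cv2.morphologyEx(d0.astype(np.uint8),cv2.MORPH_OPEN,np.ones((3,3)))
n,l,st,c=cv2.connectedComponentsWithStats(d0);print("scene diff",st[1:])
E
```

```text
row 152 [ 49 133 132 131 143  74  27  33  37  37  36  38  37  35] [40 39 39 40 33 72 75 73 73 73]
row 160 [131 140 129 129 142  89  38  34  37  30  39 152 163 158] [ 80  32  40  38  25 110 149 152 150 147]
row 170 [116 125 128 130 143  75  32  33  24 107 158 160 157 157] [177  99  34  38  30  89 147 150 144 146]
row 180 [ 81 122 130 131 144  70  29  39  37  37  38  35  34  34] [ 42  40  41  41  34  77 149 152 146 146]
row 186 [ 92 131  78  34 124  66   9  65  85  87  89  78  44  38] [ 87  93  82  56  35  76 146 150 148 149]
col 288 [146 151 126 122 132 141  92  27  35  37  36  37] [ 84  85  89  68  28  19  14   8   5  56  79  78 131 151]
col 294 [155 156 141 132 136 122  71  30  35  35  29  45] [ 39  38  39  39  45  30  16  15   4  54  79  74 134 148]
col 312 [ 56  51  95 129 140 106  50  35  29  71 153 166] [ 90  30  38  41  46  28  11   7   3  75  85  74 140 155]
col 320 [148 153 140 132 140 109  54  35  39  41  39  38] [ 48  43  23  36  45  27  10  12   3  77  87  75 137 154]
col 324 [148 149 138 132 140 111  54  34  39  40  39  40] [ 85  87  82  45  35  26  10   8  19  76  83  71
[... 707 characters left out ...]

 [  294   361    77    39  1353]
 [  360   395     9     5    33]
 [  320   396    23     4    71]]
scene diff [[ 425    3    5    5   21]
 [ 400    9   21   36  387]
 [ 432   11   10   13   62]
 [ 423   13    4    4   14]
 [ 231   23    9    5   29]
 [ 416   28    4    4   15]
 [ 416   35    3    4   12]
 [ 225   40   57   73 2254]
 [ 466   41   51   31 1030]
 [ 413   48    4    7   24]
 [ 460   61   41   28  326]
 [ 455  104  185  151 5113]
 [ 397  136   59   21  579]
 [ 445  136   71   37 1510]
 [ 247  143  185   78 3853]
 [ 631  160    9    7   48]
 [ 227  198   87   60 2223]
 [ 282  222    5    4   18]
 [ 251  238   84   60 1456]
 [ 281  244   27   20  258]
 [ 244  249   16   12   91]]
```

```bash
python3 - <<'E'
from h import *
import pickle
T,S=pickle.load(open("l11.pkl","rb"));U,V=pickle.load(open("l10.pkl","rb"))
for u in (285,290,294,300): print(u,T["img"][146:152,u].mean(1).astype(int),U["img"][146:152,u].mean(1).astype(int))
for v in (160,170,180): print(v,T["img"][v,281:287].mean(1).astype(int),U["img"][v,281:287].mean(1).astype(int))
print(cv2.phaseCorrelate(np.float32(V["img"][215:300,235:340].mean(2)),np.float32(S["img"][215:300,235:340].mean(2))))
cv2.imwrite("pics/z11.png",cv2.resize(S["img"][205:315,230:350,::-1],None,fx=5,fy=5,interpolation=cv2.INTER_CUBIC))
cv2.imwrite("pics/full11.png",S["img"][:,:,::-1])
E
```

```text
285 [131 140  90  21  31  31] [132 141  90  19  29  32]
290 [134 143  94  26  35  37] [135 125  73  30  35  36]
294 [136 122  71  30  35  35] [136 123  72  30  35  35]
300 [ 68  61  30   1   0 143] [ 69  60  30   1   1 141]
160 [129 142  89  38  34  37] [131 141 105  48  31  36]
170 [130 143  75  32  33  24] [131 142  78  33  33  29]
180 [131 144  70  29  39  37] [132 144  75  31  37  39]
((-0.030583650525677797, 0.030416987823009833), 1.0003198309690373)
```

View pics/z11.png

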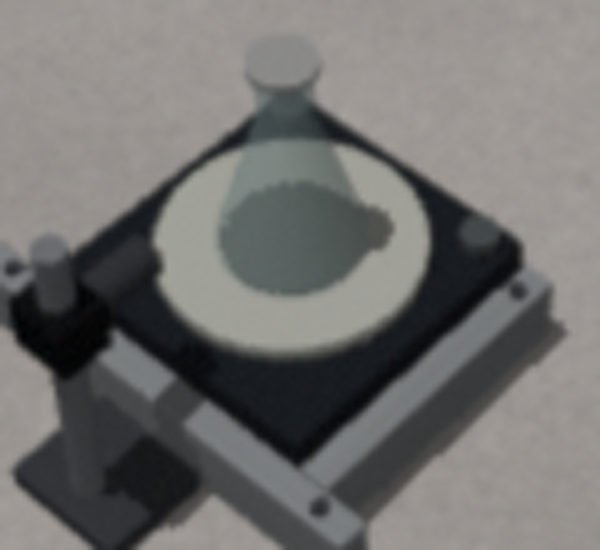

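View pics/full11.png

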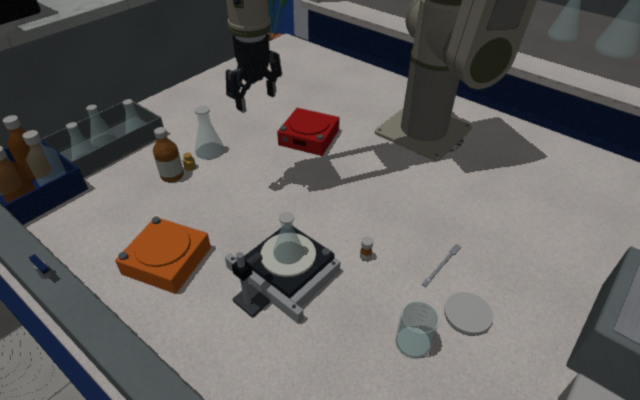

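The stirrer sits flat against both bars, with the flask upright mid-plate in front of the probe. The hand is clear, and the bystanders are where they were.

```bash
python3 -c "
from bench import hand_in
print(hand_in())"
```

```text
the job is handed in; nothing more can be done
None
```

I pushed the stirrer into the corner of the stop with the open fingers and handed the job in at about 29 s of the 56 s allowed. The push went left first (also squaring the stirrer up), then ahead, then a last light nudge left.

**Last checks:**
- **Against the bars:** the hand came to a hard stop at the far bar at about 25 N, and at the left bar at about 10 N, within 1 mm of where I expected. Both camera views show the stirrer's edges flat along the bars.
- **Position:** the plate centre measures about (654.5, 47) mm, against my estimate of (654, 46) for home.
- **Flask:** it stands upright near the middle of the plate, in front of the probe.
- **Bystanders:** they look unmoved. In the top view the arm partly covered the big flask and bottle, so I judged those from the scene view.
- **Hand:** it is clear, at 214 mm height to the right and nearer the robot.

**What did not go smoothly:**
- **Jam:** the first push ahead jammed at about 12 N because only the right finger touched. I backed off, turned the hand about 1° and moved it left, after which the stirrer slid at 4 to 6 N.
- **Drift from the left bar:** the push ahead left the stirrer about 0.5 mm off the left bar, and the last nudge closed that. I did not push against the far bar again afterwards; pictures before and after that nudge show no measurable shift.

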